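Mark the tomato dish and present it turned a quarter turn

ROBOT

A 7-joint arm with a two-finger parallel gripper is mounted at the origin on a cart in front of the work surface, level with it; the furniture and walls round the work are solid. World frame = base frame: x ahead of the robot, y to its left, z up, the work surface at z = 0. Lengths are in m, angles in rad, forces in N, time in s.
With the tool pointing down it reaches from about 0.4 to 0.875 m from the base axis. Payload 19.3 kg.
Tool frame: the origin (TCP) lies midway between the tips of the shut fingers; the grasp point (between the pads) lies 19 mm behind it; z points along the fingers, y is the line along which they close (so a half turn about z gives the same grasp; the last joint's range is limited). The gripper opens to 85 mm and grips with 20 to 120 N. Pads are 22 mm wide; open, the fingers measure 114 mm over their backs; the gripper's body (76 mm by 85 mm) begins 54 mm behind the grasp point. The pads swing forward as they close: fully open they stand 13 mm farther back than shut.
Start: joints at [-1.298, 0.521, -0.036, 1.599, 0.021, 1.021, -0.113], TCP at [0.21, 0.589, 0.231] pointing down, gripper open.
Joint ranges: [-2.91, 2.91], [-0.3, 2.13], [-1.5, 1.42], [0.17, 2.43], [-1.26, 4.41], [0.16, 1.93], [-2.52, 2.52]. Speed limits (rad/s): [1.89, 1.89, 2.39, 2.39, 3.01, 3.01, 3.01].

INTERFACE

Orientations are given as [roll, pitch, yaw] about the fixed x, y, z axes, in that order (R = Rz(yaw) Ry(pitch) Rx(roll)).
In Python, from workcell import bot gives the robot as it stands.
- The arm moves only by the tool drive_effector, called after ">>>" as name(argument=value, ...) on one line, values as JSON. Schema: {"type":"object","properties":{"steps":{"type":"string"},"clamp_n":{"type":"number"},"only":{"type":"string"},"quiet":{"type":"boolean"},"lines":{"type":"string"}},"required":["steps"],"additionalProperties":false}. steps is a string of 1 to 5 rows, parted by semicolons, with the numbers parted by commas; each row has 7 numbers: the finger opening in m, then dx, dy, dz in m, then a rotation vector rx, ry, rz in rad; each row is the pose to reach, as a shift and turn from the pose commanded when the call began, along the tool's axes at that moment; what a row does not reach only later rows make up. A row lasts 1/8 s, in which the tool goes at most 0.0625 m and 0.188 rad, less where a joint would pass 70% of its speed; a pose out of reach is approached as far as the arm can. The fingers move at their own pace and stop on an object; clamp_n is the grip in N (left out, the last holds). Time passes only in rows, so rows that do not move let the fingers close. The tool returns the time, the measured TCP pose, the force, the opening and the grip force at its end. only (a regular expression) keeps the lines of the reply that match it, lines (a string "A,B") keeps lines A to B, and quiet returns only ok. Input that does not fit is refused with a message, and nothing moves.
- bot.observe(): the state, without advancing time (a new reading comes with each control period).
- bot.grab_frame(name): name is "scene" or "side" or "wrist"; returns the picture (400x640x3 uint8, blue, green, red); there is no depth.
- bot.calibration(name): a dict with "vfov" (degrees; the focal length in pixels is half the picture's height over the tangent of half this angle, whatever the lens; pixels are square), "cx", "cy" (the principal point, pixels), "dist_coeffs" ([k1, k2, p1, p2, k3] as OpenCV has them; the pictures are not rectified), "eye" and "attitude" of the camera in the world. Camera axes: x right, y down, z forward; pixel columns grow to the right and rows downward; lengths in m; the calibration is good to about 2 mm. A picture is of the moment at which its call begins: read the wrist's pose just before it. calibration takes no time and is no camera call; for the wrist camera it gives the pose at the moment of the call.
- bot.job_done(): hands the job in; it is judged then, once.
The state is a dict: "clock": time; "qpos": joint angles; "qd": joint speeds; "joint_efforts": joint torques, N m; "position": TCP position; "tool_rot": TCP orientation; "force": force on the tool from outside, world axes, zero at the start; "moment": the same for the moment, N m; "grip_width": finger opening in m; "finger_force": force on a finger pad.
Only numpy, scipy, OpenCV 4.12 (cv2) and the standard library are available. Lean on these libraries where they do the work, as an engineer would, in place of code of your own. Each camera call takes 0.05 s, during which the arm holds its last target. There are 200 camera calls.

TASK

Hang the green marker astride the wooden carrying bar of the white dish and let go of it, clear of the middle of the bar. Then take the dish by the middle of its bar, lift it about 8 cm straight up off the chopping board, and only then turn it a quarter turn in the air so that its blue lip, now towards the left end of the board, faces square to the board's long edge on the robot's side. Keep the dish level and the loose tomato in its middle all the way, leave the lemon, garlic and salt shaker alone, and finish still holding the dish at that height over the middle of the board.

Things in the scene. Friction and masses are not known exactly. Their poses are not given: they have to be found in the camera images.
- board: fixed wooden chopping board, 200 x 300 mm and 22 mm thick, lying on the worktop. Origin at the centre of its underside; y along its long side towards its left end, -x towards its long edge on the robot's side, z up.
- dish: loose white round shallow dished plate, 176 mm across, rim 26 mm high, 0.26 to 0.46 kg, on the board. A straight dark wooden carrying bar (10 mm wide and high, 174 mm long) runs along its y axis over its middle, on thin steel posts at y = +-82 mm. Origin at the centre of the underside, z up; blue lip on its -x side: at the start towards the board's +y (within 15 degrees), at the end -x.
- dish_bar (a point): centre of the top face of the carrying bar, 100 mm above the dish's underside (the bar's underside: 90 mm). Grip the bar here, fingers closing along the dish's x (10 mm); the dish balances about this point.
- dish_lip (a point): top of the blue lip (30 x 34 x 6 mm) that juts from the dish's rim, 98 mm from the dish's axis on its -x side
- dish_well (a point): point on the dish's axis 23.5 mm above its underside, where the tomato's centre is when it rests in the middle
- tomato_center (a point): centre of the loose red cherry tomato (ball of 34 mm, 20 g) that rests in the middle of the dish, under the bar. It rolls freely.
- marker: loose green plastic saddle-shaped marker, a white dot on each side, about 25 g, standing on its two legs. Origin at the centre of its underside (leg ends), z up. Legs 4 mm thick, 28 mm wide (y), 20 mm apart inside (x), 46 mm long below a 6 mm bridge. On the bridge a grip fin 10 mm thick (x), 26 mm wide (y), 51 to 83 mm above the leg ends. Hung, its y axis lies along the bar.
- marker_bridge (a point): centre of the underside of the marker's bridge, 46 mm above its leg ends. This face rests on top of the bar when it hangs; it hangs stably. About 45 mm from the bar's middle leaves room for fingers there; more than 70 mm is too near the post.
- garlic: loose garlic bulb, 48 x 50 x 51 mm, on the worktop; origin under its centre; leave alone
- lemon: loose yellow lemon, 83 x 58 x 58 mm, on the worktop; origin under its centre; leave alone
- mill: loose small glass-and-white salt shaker, 44 mm across, 90 mm tall, on the worktop; origin under its centre; leave alone

How it is judged:
On the way, in this order (a step that is already met when the one before it is completed fails the run):
1. the marker hangs astride the bar, let go, with the dish still on the board (x of marker_bridge in the frame of dish between -0.01 and 0.01 m and z of marker_bridge in the frame of dish between 0.094 and 0.106 m and y of marker_bridge in the frame of dish between -0.07 and 0.07 m and angle between the y axis of marker and the y axis of dish, either way round below 0.35 rad and angle between marker's own z axis and vertical below 0.35 rad and contact force between marker and dish above 0.02 N and contact force between marker and the fingers below 0.05 N and z of dish in the frame of board below 0.04 m), for 0.3 s.
2. the dish is lifted at least 40 mm off the board, its lip still towards the board's left end (within 40 degrees) (z of dish in the frame of board between 0.062 and 0.182 m and contact force between dish and board below 0.02 N and angle between the x axis of dish and the y axis of board, either way round below 0.7 rad and y of dish_lip in the frame of board above 0.03 m and x of marker_bridge in the frame of dish between -0.01 and 0.01 m and z of marker_bridge in the frame of dish between 0.094 and 0.106 m and y of marker_bridge in the frame of dish between -0.07 and 0.07 m and angle between the y axis of marker and the y axis of dish, either way round below 0.35 rad and angle between marker's own z axis and vertical below 0.35 rad and contact force between marker and dish above 0.02 N and contact force between marker and the fingers below 0.05 N), for 0.1 s.
At the end, for the whole second after the job is handed in: Fingers hold the dish still, 40-160 mm above the board, within 45 mm of its middle, level to 7 deg, lip facing the board's robot-side long edge to 10 deg; tomato within 18 mm of the dish's middle; marker astride the bar within 70 mm of its middle, within 20 deg, untouched by the fingers (x of marker_bridge in the frame of dish between -0.01 and 0.01 m and z of marker_bridge in the frame of dish between 0.094 and 0.106 m and y of marker_bridge in the frame of dish between -0.07 and 0.07 m and angle between the y axis of marker and the y axis of dish, either way round below 0.35 rad and angle between marker's own z axis and vertical below 0.35 rad and contact force between marker and dish above 0.02 N and contact force between marker and the fingers below 0.05 N and angle between dish's own z axis and vertical below 0.12 rad and horizontal distance between tomato_center and dish_well below 0.018 m and z of tomato_center in the frame of dish_well below 0.015 m and z of dish in the frame of board between 0.062 and 0.182 m and contact force between dish and board below 0.02 N and angle between the x axis of dish and the x axis of board, either way round below 0.17 rad and x of dish_lip in the frame of board below -0.04 m and horizontal distance between dish and board below 0.045 m and contact force between dish and the fingers above 1 N and linear speed of dish below 0.03 m/s and angular speed of dish below 0.15 rad/s); the arm keeps its last pose, push and grip.
It fails at once if the tomato rolls more than 30 mm from the middle of the dish (distance between tomato_center and dish_well above 0.03 m).
It fails at once if the dish is tilted more than 12 degrees (angle between dish's own z axis and vertical above 0.21 rad).
It fails at once if the lemon, garlic or salt shaker is moved more than 20 mm (distance of any of lemon, garlic, mill from where it was at the start of the episode above 0.02 m).
It also fails if it takes over 58 s, if anything falls off the work surface, if the arm or the gripper's body presses on something with over 40 N, if the wrist force passes 120 N, or if a joint passes its speed limit or range.

## Working session

There is one attempt and no reset: what is moved stays moved. The work goes in short steps, Python scripts to look and compute and a tool call to move; the robot and the scene stay as the last step left them, time stands still between calls to the robot, and variables do not carry over. Pictures are saved under pics/ and viewed, at most 13 in all, crops included, and the job is handed in when it is done.

```bash
ls; mkdir -p pics
```

Run:
```python
from workcell import bot
import cv2
print(bot.observe())
for n in ("scene","side","wrist"):
    print(n,bot.calibration(n)); cv2.imwrite(f"pics/{n}0.png",bot.grab_frame(n))
```

```text
pics
workcell.py
{'clock': 0.0, 'qpos': array([-1.29821598,  0.52200933, -0.0363311 ,  1.60000304,  0.02120167,
        1.02109631, -0.11284298]), 'qd': array([-8.15487845e-04,  4.48498548e-04, -4.69985109e-04, -1.93497073e-03,
        1.49925631e-03, -6.66011540e-05, -1.77758832e-03]), 'joint_efforts': array([ 4.60644624e-04, -9.27085161e+01,  1.97961800e+00, -3.69936347e+01,
        1.76657620e-02,  7.85361277e-03,  3.87069917e-06]), 'position': array([0.20998698, 0.58831113, 0.23073039]), 'tool_rot': array([-3.14046454e+00,  8.03791674e-05,  2.79876339e+00]), 'force': array([-0.57056939, -0.58144863,  0.02270173]), 'moment': array([0.01453427, 0.04583689, 0.03570722]), 'finger_force': 0.0, 'grip_width': 0.0856757014315945}
scene {'vfov': 55.5555949829944, 'cx': 317.3404708992914, 'cy': 198.3825457815267, 'dist_coeffs': array([-0.00329121,  0.        ,  0.        ,  0.        ,  0.        ]), 'eye': array([-0.07137447, -0.52614758,  0.86005912]), 'attitude': array([-2.33061561, -0.01023156, -0.79718928])}
side {'vfov': 56.970572002433485, 'cx': 318.4826533420945, 'cy': 199.3203112435597, 'dist_coeffs': array([-0.07868343,  0.        ,  0.        ,  0.        ,  0.        ]), 'eye': array([0.51220342, 0.88729239, 0.71266107]), 'attitude': array([-2.20577621,  0.00727124, -3.13396575])}
wrist {'vfov': 62.722271615736965, 'cx': 321.27714882892946, 'cy': 196.02028929198846, 'dist_coeffs': array([-0.05597696,  0.        ,  0.        ,  0.        ,  0.        ]), 'eye': array([0.13304823, 0.61588609, 0.37260224]), 'attitude': array([2.81940783e+00, 1.33162007e-03, 1.22861356e+00])}
```

View pics/scene0.png

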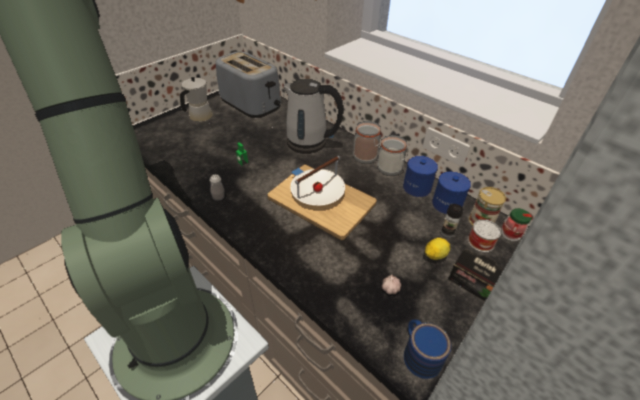

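View pics/side0.png

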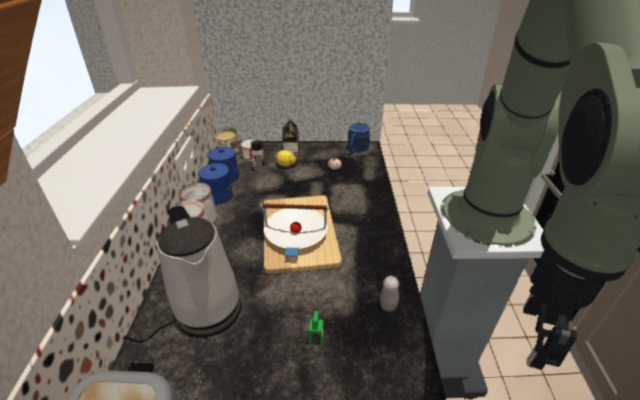

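Scene view: board and dish about (320,195), marker (241,153), shaker (217,187). Side view: bar (295,206), lip (292,252), marker (316,326). I'll triangulate these points and make enlarged crops.

Create h.py:
```python
from workcell import bot
import cv2, numpy as np
from scipy.spatial.transform import Rotation as R
def cam(n):
    c=bot.calibration(n); f=200/np.tan(np.radians(c["vfov"]/2))
    return np.array([[f,0,c["cx"]],[0,f,c["cy"]],[0,0,1]]),c["dist_coeffs"],np.array(c["eye"]),R.from_euler("xyz",c["attitude"]).as_matrix()
def ray(C,uv):
    p=cv2.undistortPoints(np.array([[uv]],float),C[0],C[1])[0,0]
    d=C[3]@np.array([p[0],p[1],1]); return d/np.linalg.norm(d)
def plane(C,uv,z):
    d=ray(C,uv); return C[2]+d*(z-C[2][2])/d[2]
def tri(C1,u1,C2,u2):
    d1,d2=ray(C1,u1),ray(C2,u2); s=np.linalg.lstsq(np.c_[d1,-d2],C2[2]-C1[2],rcond=None)[0]
    a,b=C1[2]+s[0]*d1,C2[2]+s[1]*d2; return (a+b)/2,np.linalg.norm(a-b)
def proj(C,P):
    Rm=C[3].T; return cv2.projectPoints(np.array(P,float).reshape(-1,1,3),cv2.Rodrigues(Rm)[0],-Rm@C[2],C[0],C[1])[0][:,0]
def mask(im,col):
    h=cv2.cvtColor(im,cv2.COLOR_BGR2HSV); lo,hi={"green":((50,150,60),(75,255,255)),"red":((0,190,80),(8,255,255)),"blue":((95,120,60),(120,255,255)),"wood":((8,60,120),(25,200,255))}[col]
    return cv2.inRange(h,lo,hi)
def blob(m,box=None):
    k=np.zeros_like(m)
    x0,y0,x1,y1=box or (0,0,640,400); k[y0:y1,x0:x1]=m[y0:y1,x0:x1]
    n,l,s,c=cv2.connectedComponentsWithStats(k); i=1+np.argmax(s[1:,4]); return c[i],s[i],l==i
```

Run:
```python
from h import *
S,D=cam("scene"),cam("side")
a=cv2.imread("pics/scene0.png");b=cv2.imread("pics/side0.png")
g1,s1,_=blob(mask(a,"green"),(220,130,260,180));g2,s2,_=blob(mask(b,"green"),(290,300,340,360))
print("marker",tri(S,g1,D,g2),s1,s2,g1,g2)
t1,q1,_=blob(mask(a,"red"),(300,170,340,200));t2,q2,_=blob(mask(b,"red"),(270,210,320,245))
print("tomato",tri(S,t1,D,t2),t1,t2,q1,q2)
l1,r1,_=blob(mask(a,"blue"),(280,160,310,185));l2,r2,_=blob(mask(b,"blue"),(275,240,310,265))
print("lip",tri(S,l1,D,l2),r1,r2)
up=lambda i,x0,y0,w,h,k:cv2.resize(i[y0:y0+h,x0:x0+w],(w*k,h*k),interpolation=cv2.INTER_NEAREST)
m=np.vstack([np.hstack([up(a,260,145,120,90,3),up(b,250,190,100,90,3)]),np.hstack([up(a,220,135,60,50,5),up(b,290,305,72,50,5)])]) 
cv2.imwrite("pics/m.png",m)
```

```text
marker (array([0.52824037, 0.42755431, 0.04891135]), np.float64(0.0008155397911144639)) [236 143  11  18  82] [309 311  14  32 206] [241.12195122 151.01219512] [314.97572816 324.48543689]
tomato (array([0.58856821, 0.10765198, 0.04210223]), np.float64(0.0023915413367654186)) [317.43243243 186.64864865] [295.32258065 227.35483871] [314 184   8   7  37] [291 223  10   9  62]
lip (array([0.59227877, 0.20803095, 0.04586699]), np.float64(1.4132214756507817e-05)) [294 170   7   4  16] [286 249  11   6  61]
```

View pics/m.png

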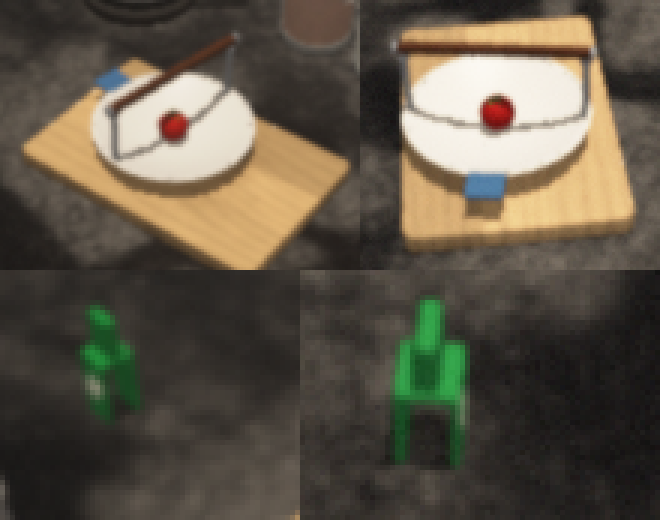

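The crops show the bar ends at scene (298,180) and (338,158), side (262,206) and (327,207). The marker stands roughly square to the world axes with its arch facing +y. Next I move the tool above the marker and turn it to yaw ≈ 90°.

Run:
```python
from h import *
S,D=cam("scene"),cam("side")
for u,v in (((297.7,180.3),(327.3,207.3)),((338.3,157.7),(262.3,205.7))): print(tri(S,u,D,v))
```

```text
(array([0.50284657, 0.11104861, 0.11716849]), np.float64(0.008802396481416222))
(array([0.67564149, 0.10131643, 0.11438575]), np.float64(0.0050014796593997055))
```

>>> drive_effector(steps="0.085,-0.06,-0.007,0,0,0,0.18;0.085,-0.12,-0.015,0,0,0,0.36;0.085,-0.18,-0.022,0,0,0,0.54;0.085,-0.24,-0.03,0,0,0,0.72;0.085,-0.3,-0.037,0,0,0,0.9")

```text
clock: 0.78
position: [0.4817, 0.4518, 0.2313]
tool_rot: [-3.141, 0.0, 1.893]
force: [-1.0, 0.9, -0.1]
grip_width: 0.0848
finger_force: 0.0
```

Create shot.py:
```python
import sys,pickle
from h import *
n=sys.argv[1]; C=cam("wrist"); im=bot.grab_frame("wrist"); cv2.imwrite(f"pics/{n}.png",im); pickle.dump(C,open(f"{n}.pkl","wb"))
o=bot.observe(); print(o["clock"],o["position"],o["tool_rot"],o["qd"].max())
```

```text
(no output)
```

>>> drive_effector(steps="0.085,-0.3,-0.037,0,0,0,0.9;0.085,-0.3,-0.037,0,0,0,0.9")

```text
clock: 1.02
position: [0.5061, 0.3284, 0.2308]
tool_rot: [-3.141, 0.001, 1.517]
force: [1.1, 0.1, 0.3]
grip_width: 0.0851
finger_force: 0.0
```

```bash
python3 shot.py w1
```

```text
1.075 [0.50857356 0.31930401 0.23145009] [3.14047968 0.00389737 1.49882023] 0.10106501880333559
```

>>> drive_effector(steps="0.085,-0.02,0.02,0,0,0,0.16;0.085,-0.035,0.037,0,0,0,0.32;0.085,-0.035,0.037,0,0,0,0.32;0.085,-0.035,0.037,0,0,0,0.32")

```text
clock: 1.58
position: [0.5404, 0.2945, 0.231]
tool_rot: [-3.141, 0.0, 1.207]
force: [-0.1, 0.7, -0.6]
grip_width: 0.0851
finger_force: 0.0
```

```bash
python3 shot.py w2
python3 -c "
import cv2,numpy as np
cv2.imwrite('pics/w12.png',np.hstack([cv2.imread('pics/w1.png')[:, 120:520],cv2.imread('pics/w2.png')[:,120:520]]))"
```

```text
1.625 [0.54032645 0.29466939 0.23111253] [-3.14096670e+00  4.01982502e-05  1.20683376e+00] 0.000413506487643596
```

View pics/w12.png

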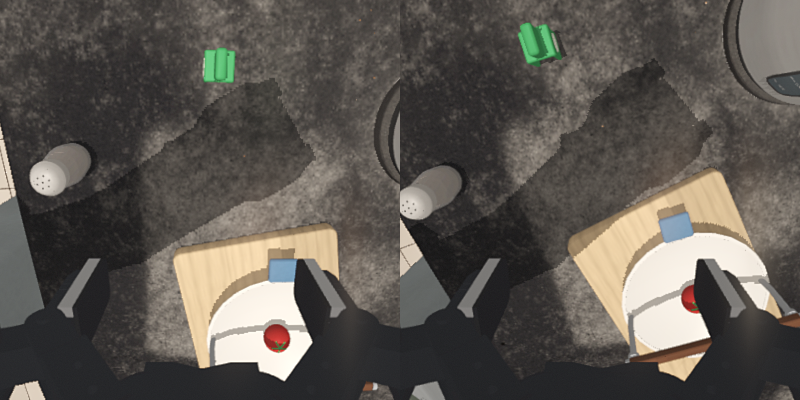

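My second call restarted from the new pose, so the shift was doubled; the tool is now between the marker and the dish. Both views still show the marker (w1 ≈ (340,65), w2 ≈ (660,43) in full frame) and the lip, bar and tomato. I'll zoom in on the marker.

Run:
```python
from h import *
a,b=cv2.imread('pics/w1.png'),cv2.imread('pics/w2.png')
for i in (a,b): print(blob(mask(i,"green"))[:2])
c=a[35:95,310:370]; g,s,_=blob(mask(b,"green")); x,y=int(g[0])-30,max(0,int(g[1])-30); d=b[y:y+60,x:x+60]; print(x,y)
r=lambda i:cv2.resize(i,(390,390),interpolation=cv2.INTER_CUBIC)
cv2.imwrite('pics/wz.png',np.hstack([r(c),r(d)]))
```

```text
(array([339.5,  80. ]), array([339,  80,   2,   1,   2], dtype=int32))
(array([274.97142857,  49.        ]), array([270,  35,  11,  24,  35], dtype=int32))
244 19
```

View pics/wz.png

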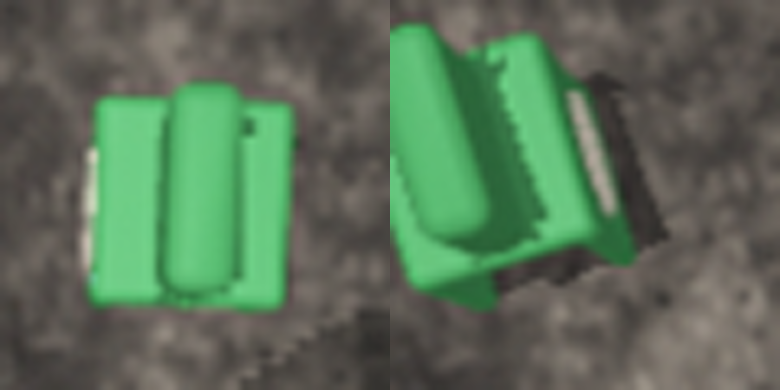

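Run:
```python
from h import *; import pickle
A,B=[pickle.load(open(f"w{i}.pkl","rb")) for i in (1,2)]
for n,u,v in (("rf",(353.8,81.6),(275.1,55.6)),("rb",(354.8,51.2),(267.1,24.8)),("lf",(324.2,81.2),(247.8,62.8)),("fin front",(340.8,79.3),(254.8,54.7))): print(n,tri(A,u,B,v))
for C,L in ((A,((353.8,81.6),(354.8,51.2),(324.2,81.2),(325.1,50.4))),(B,((275.1,55.6),(267.1,24.8),(247.8,62.8)))):
  P=np.array([plane(C,p,.052)[:2] for p in L]); e=P[1]-P[0]; w=P[2]-P[0]
  print(P, "centre",(P[1]+P[2])/2,"yaw y",np.degrees(np.arctan2(e[1],e[0])),np.linalg.norm(e),"x",np.degrees(np.arctan2(w[1],w[0])),np.linalg.norm(w))
f=[plane(A,((310+x/6.5),(35+y/6.5)),.083)[:2] for x,y in ((172,88),(242,90),(235,285),(165,285))];print("fin",np.mean(f,0),np.array(f))
```

```text
rf (array([0.53991613, 0.41221156, 0.05231261]), np.float64(0.0017651247545614477))
rb (array([0.54248618, 0.43966574, 0.04527756]), np.float64(0.000702893367157572))
lf (array([0.51314075, 0.41494387, 0.05022139]), np.float64(0.0004908463206394255))
fin front (array([0.52669032, 0.41489167, 0.08030349]), np.float64(0.0004875051849322803))
[[0.54041947 0.41296091]
 [0.54201364 0.43934399]
 [0.51298811 0.4147135 ]
 [0.51515235 0.44137626]] centre [0.52750087 0.42702875] yaw y 86.54217698874454 0.026431193282189864 x 176.34434508612182 0.027487291678070187
[[0.53942285 0.41149897]
 [0.542852   0.43795417]
 [0.5135855  0.41490269]] centre [0.52821875 0.42642843] yaw y 82.61445572450154 0.0266765249999078 x 172.49527768353946 0.026060587239009066
fin [0.52753377 0.42717533] [[0.5240163  0.43927548]
 [0.53280022 0.43860048]
 [0.53115974 0.41518462]
 [0.52215884 0.41564073]]
```

>>> drive_effector(steps="0.06,0.04,-0.02,0,0,0,-0.1;0.06,0.08,-0.04,0,0,0,-0.19;0.06,0.119,-0.059,0,0,0,-0.285;0.06,0.119,-0.059,0.05,0,0,-0.285;0.06,0.119,-0.059,0.09,0,0,-0.285")

```text
clock: 2.25
position: [0.5273, 0.4273, 0.1396]
tool_rot: [-3.141, -0.0, 1.492]
force: [0.0, -0.4, 0.7]
grip_width: 0.0601
finger_force: 0.0
```

>>> drive_effector(steps="0.06,0,0,0,0,0,0;0.06,0,0,0,0,0,0")

```text
clock: 2.5
position: [0.529, 0.4268, 0.143]
tool_rot: [3.14, -0.001, 1.49]
force: [-0.4, 0.4, 0.1]
grip_width: 0.0598
finger_force: 0.0
```

```bash
python3 shot.py w3
```

```text
2.55 [0.52927452 0.42682292 0.14341557] [ 3.13992396e+00 -1.95591512e-03  1.48933818e+00] 0.001055912444199892
```

View pics/w3.png

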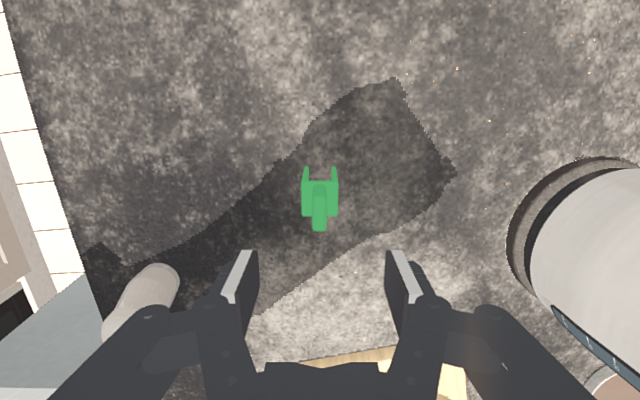

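The marker is centred between the fingers (fin at x = 319, finger midpoint ≈ 322) and lined up. Now descend and grip.

>>> drive_effector(steps="0.04,-0.001,0,0.045,0,0,0;0.04,-0.001,0,0.087,0,0,0;0.04,-0.001,0,0.087,0,0,0")

```text
clock: 2.92
position: [0.5278, 0.4247, 0.0535]
tool_rot: [-3.14, 0.002, 1.489]
force: [-0.4, -0.6, -0.6]
grip_width: 0.04
finger_force: 0.0
```

>>> drive_effector(steps="0.0,0,0,0,0,0,0;0.0,0,0,0,0,0,0;0.0,0,0,0,0,0,0;0.0,0,0,0,0,0,0", clamp_n=40)

```text
clock: 3.42
position: [0.5295, 0.4259, 0.0565]
tool_rot: [3.14, -0.002, 1.489]
force: [-0.3, -0.9, 9.2]
grip_width: 0.0093
finger_force: 44.4
```

>>> drive_effector(steps="0.0,0,0,-0.05,0,0,0;0.0,0,0,-0.1,0,0,0.15;0.0,-0.03,0.008,-0.15,0,0,0.33;0.0,-0.08,0.02,-0.18,0,0,0.51;0.0,-0.13,0.032,-0.184,0,0,0.69")

```text
clock: 4.05
position: [0.5508, 0.292, 0.2418]
tool_rot: [3.141, -0.005, 0.793]
force: [0.3, 0.6, -0.6]
grip_width: 0.0094
finger_force: 42.8
```

>>> drive_effector(steps="0,0,0,0,0,0,0.18;0,0,0,0,0,0,0.36;0,0,0,0,0,0,0.54;0,0,0,0,0,0,0.72;0,0,0,0,0,0,0.855")

```text
clock: 4.68
position: [0.5498, 0.2932, 0.2394]
tool_rot: [-3.14, -0.001, -0.061]
force: [0.4, 0.2, -0.9]
grip_width: 0.0088
finger_force: 42.8
```

>>> drive_effector(steps="0,0.005,0.027,0,0,0,0;0,0.01,0.053,0,0,0,0;0,0.01,0.053,0,0,0,0;0,0.01,0.053,0,0,0,0")

```text
clock: 5.18
position: [0.5568, 0.2402, 0.2389]
tool_rot: [-3.14, -0.0, -0.056]
force: [-0.1, 0.4, -1.3]
grip_width: 0.0092
finger_force: 42.8
```

```bash
python3 shot.py d1
```

```text
5.225 [0.55666893 0.2404264  0.23868553] [-3.14066671e+00 -1.57333735e-04 -5.52087196e-02] 0.007204729998739473
```

>>> drive_effector(steps="0,0,0.045,0,0,0,0;0,0,0.09,0,0,0,0;0,0,0.09,0,0,0,0;0,0,0.09,0,0,0,0")

```text
clock: 5.72
position: [0.5518, 0.1508, 0.2384]
tool_rot: [-3.141, -0.0, -0.055]
force: [-0.3, 1.3, -1.2]
grip_width: 0.0092
finger_force: 42.8
```

```bash
python3 shot.py d2
python3 -c "
import cv2,numpy as np
cv2.imwrite('pics/d12.png',np.hstack([cv2.imread('pics/d1.png')[:, 240:640],cv2.imread('pics/d2.png')[:,240:640]]))"
```

```text
5.775 [0.55175368 0.1510446  0.23827232] [-3.14114945e+00  4.50417460e-06 -5.45025638e-02] 0.0047405358260405265
```

View pics/d12.png

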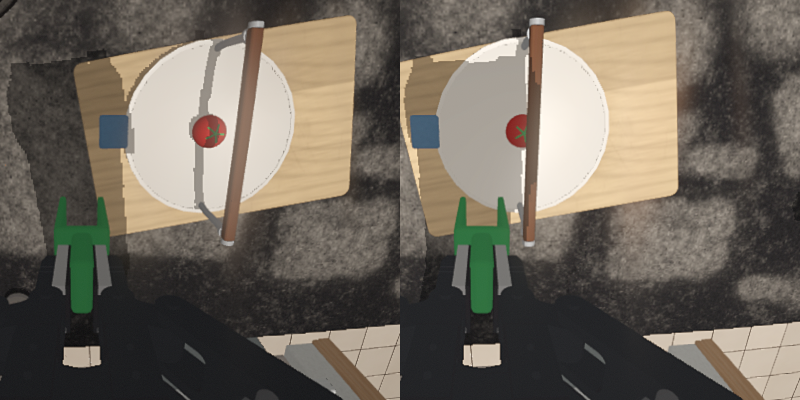

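Both views show the bar, tomato, lip, board and held marker: bar ends in full frame at d1 (496,24)/(468,242) and d2 (378,20)/(369,243). I'll fit the bar edge and lip, and cast rays for the board.

Run:
```python
from h import *; import pickle
A,B=[pickle.load(open(f"d{i}.pkl","rb")) for i in (1,2)]
a,b=[cv2.imread(f"pics/d{i}.png") for i in (1,2)]
print("caps",tri(A,(496,24),B,(378,20)),tri(A,(468,242),B,(369,243)))
L=[]
for C,im,bx in ((A,a,(455,25,515,245)),(B,b,(355,25,390,245))):
    h=cv2.cvtColor(im,cv2.COLOR_BGR2HSV); m=cv2.inRange(h,(0,70,40),(14,200,175))
    _,s,k=blob(m,bx); print(s)
    for side in (0,1):
      pts=np.array([(np.flatnonzero(k[y])[[0,-1]][side]+side-.5,y) for y in range(40,235) if k[y].sum()>5],np.float32)
      vx,vy,x,y=cv2.fitLine(pts,cv2.DIST_HUBER,0,.1,.01).ravel()
      P=[plane(C,(x+(t-y)*vx/vy,t),.122) for t in (50,220)]; e=P[0]-P[1]
      print("LR"[side],"y at x=.589:",P[1][1]+(.589-P[1][0])*e[1]/e[0],"yaw",np.arctan2(e[1],e[0]))
l=[blob(mask(a,"blue"),(330,100,380,160)),blob(mask(b,"blue"),(240,100,290,160))]
print("lip",tri(A,l[0][0],B,l[1][0]),l[0][1],l[1][1])
for C,k in ((A,l[0][0]),(B,l[1][0])): print("lip plane",plane(C,k,.048))
t=[blob(mask(a,"red"),(420,105,475,155)),blob(mask(b,"red"),(335,105,385,155))]
print("tomato",tri(A,t[0][0],B,t[1][0]))
for n,C,Q in (("A",A,((317,65),(590,16),(350,236),(587,195),(595,25),(589,185))),("B",B,((240,62),(510,12),(270,236),(515,192),(514,20),(517,182)))):
    P=[plane(C,q,.022)[:2] for q in Q]
    for i in (0,2,4): e=P[i+1]-P[i]; print(n,P[i],P[i+1],"yaw",np.degrees(np.arctan2(e[1],e[0])))
```

```text
caps (array([0.67799941, 0.10188104, 0.11334512]), np.float64(0.0007130953467217173)) (array([0.49882858, 0.11107305, 0.11699985]), np.float64(0.00034527643085373745))
[ 462   28   42  213 2541]
L y at x=.589: 0.11365687829334413 yaw -0.046856977782734274
R y at x=.589: 0.10443631423645877 yaw -0.04616448271953612
[ 355   25   29  216 2718]
L y at x=.589: 0.11318513945652876 yaw -0.047846313544713595
R y at x=.589: 0.10405697492211557 yaw -0.04748884024227021Traceback (most recent call last):
  File "<stdin>", line 14, in <module>
  File "h.py", line 23, in blob
    n,l,s,c=cv2.connectedComponentsWithStats(k); i=1+np.argmax(s[1:,4]); return c[i],s[i],l==i
                                                     ~~~~~~~~~^^^^^^^^^
    return _wrapfunc(a, 'argmax', axis=axis, out=out, **kwds)
    return bound(*args, **kwds)
ValueError: attempt to get argmax of an empty sequence
```

Run:
```python
from h import *; import pickle
A,B=[pickle.load(open(f"d{i}.pkl","rb")) for i in (1,2)]
a,b=[cv2.imread(f"pics/d{i}.png") for i in (1,2)]
f=lambda im:cv2.inRange(cv2.cvtColor(im,cv2.COLOR_BGR2HSV),(95,80,40),(125,255,255))
l=[blob(f(a),(330,100,380,160)),blob(f(b),(240,100,290,160))]
print("lip",tri(A,l[0][0],B,l[1][0]),l[0][1],l[1][1])
f=lambda im:cv2.inRange(cv2.cvtColor(im,cv2.COLOR_BGR2HSV),(0,180,60),(8,255,255))
t=[blob(f(a),(420,105,475,155)),blob(f(b),(335,105,385,155))]
print("tomato",tri(A,t[0][0],B,t[1][0]),t[0][1],t[1][1])
# board edges
for n,C,Q in (("A",A,((317,65),(590,16),(350,236),(587,195),(595,25),(589,185))),("B",B,((240,62),(510,12),(270,236),(515,192),(514,20),(517,182)))):
    P=[plane(C,q,.022)[:2] for q in Q]
    for i in (0,2,4): e=P[i+1]-P[i]; print(n,P[i],P[i+1],"yaw",np.degrees(np.arctan2(e[1],e[0])))
# held marker: green extents at d2, front edges (legs)
g=cv2.inRange(cv2.cvtColor(b,cv2.COLOR_BGR2HSV),(45,120,30),(80,255,255)); _,s,k=blob(g); print("marker",s)
for y in (205,215,225,240,260,290): x=np.flatnonzero(k[y]); print(y,x[0],x[-1],np.flatnonzero(np.diff(x)>1).size and (x[np.flatnonzero(np.diff(x)>1)[0]],x[np.flatnonzero(np.diff(x)>1)[0]+1]))
o=B[2]; print("cam",o)
# predicted leg ends: TCP-based marker frame
T=np.array([0.55175,0.15104,0.23827]); r=R.from_euler("xyz",[-3.14115,0,-.0545]).as_matrix()
# tool coords: x fwd, y, z down; leg ends z=+0.056, bridge z=.010
for z in (.0565,.0105): print(z,proj(B,[T+r@np.array([.014,y,z]) for y in (-.014,-.010,.010,.014)]))
```

```text
lip (array([0.59311687, 0.20721081, 0.03880223]), np.float64(0.0006014681363053979)) [340 115  27  33 770] [251 115  28  33 876]Traceback (most recent call last):
  File "<stdin>", line 8, in <module>
  File "h.py", line 23, in blob
    n,l,s,c=cv2.connectedComponentsWithStats(k); i=1+np.argmax(s[1:,4]); return c[i],s[i],l==i
                                                     ~~~~~~~~~^^^^^^^^^
    return _wrapfunc(a, 'argmax', axis=axis, out=out, **kwds)
    return bound(*args, **kwds)
ValueError: attempt to get argmax of an empty sequence
```

Run:
```python
from h import *; import pickle
A,B=[pickle.load(open(f"d{i}.pkl","rb")) for i in (1,2)]
b=cv2.imread("pics/d2.png")
for n,C,Q in (("A",A,((317,65),(590,16),(350,236),(587,195),(595,25),(589,185))),("B",B,((240,62),(510,12),(270,236),(515,192),(514,20),(517,182)))):
    P=[plane(C,q,.022)[:2] for q in Q]
    for i in (0,2,4): e=P[i+1]-P[i]; print(n,P[i],P[i+1],"yaw",np.degrees(np.arctan2(e[1],e[0])))
g=cv2.inRange(cv2.cvtColor(b,cv2.COLOR_BGR2HSV),(45,120,30),(80,255,255)); _,s,k=blob(g); print("marker",s)
for y in (200,208,215,225,235,260,290): 
    x=np.flatnonzero(k[y]); j=np.flatnonzero(np.diff(x)>1); print(y,x[0],x[-1],[(x[i],x[i+1]) for i in j])
T=np.array([0.55175,0.15104,0.23827]); r=R.from_euler("xyz",[-3.14115,0,-.0545]).as_matrix()
for z in (.0565,.0105): print(z,proj(B,[T+r@np.array([.014,y,z]) for y in (-.014,-.010,.010,.014)]))
```

```text
A [0.65982468 0.23903394] [ 0.69769588 -0.04386768] yaw -82.37531509938071
A [0.46566103 0.21074981] [ 0.50203241 -0.07548642] yaw -82.7583641619666
A [ 0.68902952 -0.05076746] [ 0.5145482  -0.07545245] yaw -171.9474421995559
B [0.66238718 0.22811887] [ 0.69713719 -0.04658497] yaw -82.79038418820939
B [0.46601959 0.21720164] [ 0.50590543 -0.07366425] yaw -82.19184536625102
B [ 0.68960174 -0.05142729] [ 0.51804558 -0.07444499] yaw -172.35825722247372
marker [ 294  197   55  116 2933]
200 300 342 [(np.int64(304), np.int64(338))]
208 299 343 [(np.int64(304), np.int64(338))]
215 297 345 [(np.int64(304), np.int64(338))]
225 295 347 [(np.int64(305), np.int64(338))]
235 294 348 []
260 310 333 []
290 311 332 []
0.0565 [[298.77677426 197.33800331]
 [305.03820878 197.33765446]
 [336.35976728 197.33510336]
 [342.62158714 197.33443221]]
0.0105 [[292.88195489 226.50048105]
 [300.78358992 226.505952  ]
 [340.32078119 226.50351735]
 [348.22320559 226.49707352]]
```

Everything agrees: bar centre (0.588,0.109), yaw −0.047; lip 98 mm from the axis; board centre ≈ (0.581,0.088), yaw ≈ 7.5°; and the marker sits in the hand where predicted. Next I go above the hanging spot, 48 mm to the robot side of the bar's middle.

>>> drive_effector(steps="0,-0.005,0.02,0,0,0,0;0,-0.009,0.04,0.015,0,0,-0.0075;0,-0.009,0.04,0.035,0,0,-0.0075;0,-0.009,0.04,0.035,0,0,-0.0075;0,-0.009,0.04,0.035,0,0,-0.0075")

```text
clock: 6.4
position: [0.5407, 0.1102, 0.2039]
tool_rot: [3.142, -0.0, -0.048]
force: [0.1, 0.1, -0.2]
grip_width: 0.009
finger_force: 42.8
```

```bash
python3 shot.py e1
```

Run:
```python
from h import *
w=cv2.imread("pics/e1.png"); s=bot.grab_frame("side"); cv2.imwrite("pics/es.png",s)
cv2.imwrite("pics/e.png",np.hstack([w[:,150:500],cv2.resize(s[150:270,230:350],(400,400),interpolation=cv2.INTER_CUBIC)]))
```

```text
6.45 [0.54079509 0.11030277 0.2039867 ] [-3.14144671e+00 -7.57670379e-04 -4.83356260e-02] 0.00015300511647721676
```

View pics/e.png

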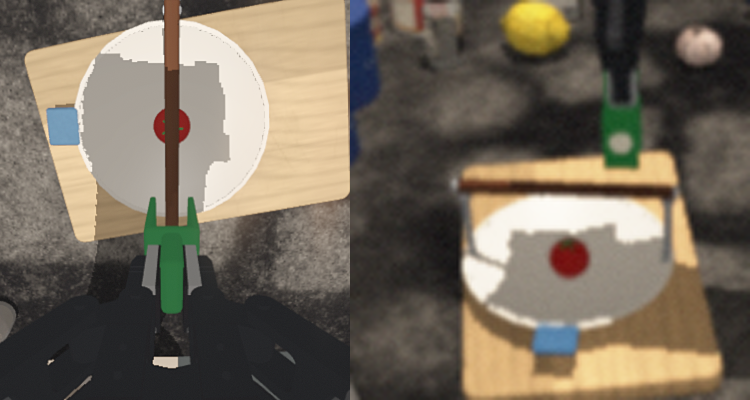

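The bar (x ≈ 172) is centred between the legs (150–196) and parallel to them. Lowering.

>>> drive_effector(steps="0,0,0,0.03,0,0,0;0,0,0,0.055,0,0,0;0,0,0,0.064,0,0,0;0,0,0,0.067,0,0,0;0,0,0,0.067,0,0,0")

```text
clock: 7.12
position: [0.5408, 0.1102, 0.137]
tool_rot: [-3.141, -0.001, -0.049]
force: [-0.5, -0.4, 0.7]
grip_width: 0.009
finger_force: 42.8
```

>>> drive_effector(steps="0,0,0,0.003,0,0,0;0,0,0,0.003,0,0,0;0,0,0,0.003,0,0,0")

```text
clock: 7.5
position: [0.5405, 0.1102, 0.1335]
tool_rot: [-3.142, -0.0, -0.049]
force: [-0.1, 0.3, 0.6]
grip_width: 0.0089
finger_force: 42.8
```

>>> drive_effector(steps="0.015,0,0,0.0005,0,0,0;0.03,0,0,0.0005,0,0,0;0.045,0,0,0.0005,0,0,0;0.045,0,0,0,0,0,0", clamp_n=20)

```text
clock: 8.0
position: [0.5405, 0.1102, 0.1333]
tool_rot: [-3.142, 0.0, -0.049]
force: [-0.7, -0.1, -0.7]
grip_width: 0.0452
finger_force: 0.0
```

>>> drive_effector(steps="0.045,0,0,-0.03,0,0,0;0.045,0,0,-0.08,0,0,0;0.045,0.02,0,-0.09,0,0,0;0.045,0.047,-0.0,-0.09,0,0,0;0.045,0.047,-0.0,-0.09,0,0,0")

```text
clock: 8.62
position: [0.5885, 0.1076, 0.2232]
tool_rot: [3.141, -0.001, -0.049]
force: [0.3, -0.2, -0.3]
grip_width: 0.045
finger_force: 0.0
```

>>> drive_effector(steps="0.045,0,0,0,0,0,0;0.045,0,0,0,0,0,0")

```text
clock: 8.88
position: [0.5869, 0.1079, 0.2233]
tool_rot: [-3.141, 0.0, -0.049]
force: [-0.0, -0.1, 0.3]
grip_width: 0.0449
finger_force: 0.0
```

```bash
python3 shot.py f1
```

Run:
```python
from h import *
w=cv2.imread("pics/f1.png"); s=bot.grab_frame("side"); cv2.imwrite("pics/fs.png",s)
cv2.imwrite("pics/f.png",np.hstack([w[:,150:500],cv2.resize(s[150:270,230:350],(400,400),interpolation=cv2.INTER_CUBIC)]))
```

```text
8.925 [0.58697359 0.10800816 0.2233146 ] [-3.14141088e+00  2.71621301e-04 -4.85592549e-02] 0.0015589287377831907
```

View pics/f.png

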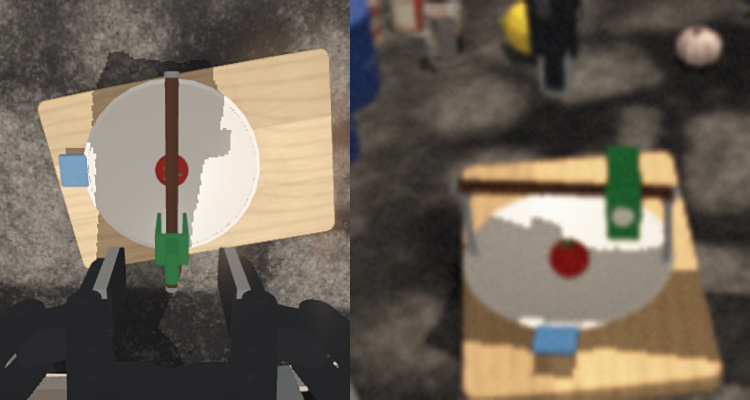

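The marker hangs astride the bar, upright, about 45 mm from the middle, with the tomato centred. Next I lower onto the middle of the bar and grip it.

>>> drive_effector(steps="0.045,0.001,0,0.04,0,0,0;0.045,0.001,0,0.08,0,0,0;0.045,0.001,0,0.11,0,0,0;0.045,0.001,0,0.124,0,0,0;0.045,0.001,0,0.124,0,0,0")

```text
clock: 9.6
position: [0.5883, 0.1078, 0.0992]
tool_rot: [3.141, 0.001, -0.049]
force: [0.0, 0.9, 0.4]
grip_width: 0.0449
finger_force: 0.0
```

>>> drive_effector(steps="0.045,0,0,0,0,0,0;0.03,0,0,0,0,0,0;0.02,0,0,0,0,0,0;0.015,0,0,0,0,0,0;0.0,0,0,0,0,0,0", clamp_n=20)

```text
clock: 10.22
position: [0.5885, 0.1078, 0.0995]
tool_rot: [-3.142, -0.0, -0.049]
force: [-0.9, -0.1, 4.1]
grip_width: 0.0097
finger_force: 22.4
```

>>> drive_effector(steps="0,0,0,0,0,0,0;0,0,0,0,0,0,0;0,0,0,0,0,0,0;0,0,0,0,0,0,0", clamp_n=100)

```text
clock: 10.72
position: [0.5885, 0.1078, 0.0997]
tool_rot: [-3.141, -0.0, -0.049]
force: [-2.7, -0.2, 8.5]
grip_width: 0.0079
finger_force: 98.0
```

>>> drive_effector(steps="0,0,0,-0.003,0,0,0;0,0,0,-0.008,0,0,0;0,0,0,-0.014,0,0,0;0,0,0,-0.018,0,0,0;0,0,0,-0.02,0,0,0")

```text
clock: 11.35
position: [0.5885, 0.1078, 0.1196]
tool_rot: [-3.141, -0.0, -0.049]
force: [0.3, 0.3, -4.9]
grip_width: 0.0081
finger_force: 97.6
```

>>> drive_effector(steps="0,0,0,-0.004,0,0,0;0,0,0,-0.01,0,0,0;0,0,0,-0.017,0,0,0;0,0,0,-0.024,0,0,0;0,0,0,-0.031,0,0,0")

```text
clock: 11.98
position: [0.5885, 0.1078, 0.1509]
tool_rot: [-3.142, -0.0, -0.049]
force: [-0.3, 0.5, -4.6]
grip_width: 0.0077
finger_force: 97.6
```

>>> drive_effector(steps="0,0,0,-0.008,0,0,0;0,0,0,-0.016,0,0,0;0,0,0,-0.023,0,0,0;0,0,0,-0.027,0,0,0;0,0,0,-0.029,0,0,0")

```text
clock: 12.6
position: [0.5885, 0.1078, 0.1795]
tool_rot: [-3.142, -0.0, -0.049]
force: [-0.4, 0.2, -4.6]
grip_width: 0.0072
finger_force: 97.6
```

>>> drive_effector(steps="0,0,0,0,0,0,0;0,0,0,0,0,0,0")

```text
clock: 12.85
position: [0.5883, 0.1078, 0.1791]
tool_rot: [3.141, 0.0, -0.049]
force: [0.3, -0.3, -4.4]
grip_width: 0.0075
finger_force: 97.6
```

```bash
python3 shot.py g1
```

Run:
```python
from h import *
w=cv2.imread("pics/g1.png"); s=bot.grab_frame("side"); cv2.imwrite("pics/gs.png",s)
cv2.imwrite("pics/g.png",np.hstack([w[:,150:500],cv2.resize(s[140:260,230:350],(400,400),interpolation=cv2.INTER_CUBIC)]))
```

```text
12.9 [0.58835004 0.10775509 0.17908724] [ 3.14142162e+00  2.71555427e-04 -4.88354920e-02] 0.0012552091025602404
```

View pics/g.png

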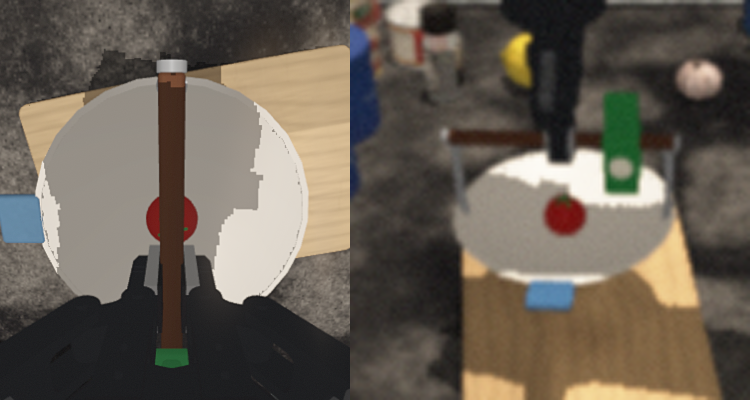

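The dish is lifted about 80 mm and nearly level, with the tomato centred and the marker clear of the fingers. Now a gentle quarter turn (1.75 rad), shifting over the board's middle.

>>> drive_effector(steps="0,-0.001,0.002,0,0,0,-0.02;0,-0.002,0.006,0,0,0,-0.06;0,-0.003,0.011,0,0,0,-0.12;0,-0.005,0.016,0,0,0,-0.19;0,-0.006,0.02,0,0,0,-0.26")

```text
clock: 13.58
position: [0.5813, 0.0877, 0.1793]
tool_rot: [3.141, 0.0, 0.214]
force: [0.4, 0.1, -4.8]
grip_width: 0.0077
finger_force: 97.6
```

>>> drive_effector(steps="0,0,0,0,0,0,-0.07;0,0,0,0,0,0,-0.14;0,0,0,0,0,0,-0.21;0,0,0,0,0,0,-0.28;0,0,0,0,0,0,-0.35")

```text
clock: 14.2
position: [0.5814, 0.0879, 0.1793]
tool_rot: [3.141, 0.0, 0.564]
force: [-0.2, 0.0, -5.0]
grip_width: 0.0078
finger_force: 97.6
```

>>> drive_effector(steps="0,0,0,0,0,0,-0.07;0,0,0,0,0,0,-0.14;0,0,0,0,0,0,-0.21;0,0,0,0,0,0,-0.28;0,0,0,0,0,0,-0.35")

```text
clock: 14.82
position: [0.5814, 0.0879, 0.1793]
tool_rot: [3.142, 0.0, 0.914]
force: [-0.0, -0.2, -3.9]
grip_width: 0.0078
finger_force: 97.6
```

>>> drive_effector(steps="0,0,0,0,0,0,-0.07;0,0,0,0,0,0,-0.14;0,0,0,0,0,0,-0.21;0,0,0,0,0,0,-0.28;0,0,0,0,0,0,-0.35")

```text
clock: 15.45
position: [0.5814, 0.0878, 0.1793]
tool_rot: [3.141, 0.0, 1.264]
force: [-0.1, 0.1, -4.0]
grip_width: 0.0076
finger_force: 97.6
```

```bash
python3 -c "
from workcell import bot; print(bot.observe()['qpos'])"
```

```text
[-0.4980503   0.5496677   0.35576046  1.7658264  -0.24036261  0.86881415
 -0.34088747]
```

Target yaw is 1.702, so 0.438 rad remains.

>>> drive_effector(steps="0,0,0,0,0,0,-0.07;0,0,0,0,0,0,-0.14;0,0,0,0,0,0,-0.21;0,0,0,0,0,0,-0.28;0,0,0,0,0,0,-0.33")

```text
clock: 16.08
position: [0.5814, 0.0877, 0.1793]
tool_rot: [-3.142, 0.0, 1.594]
force: [-0.9, 1.2, -3.7]
grip_width: 0.0077
finger_force: 97.6
```

>>> drive_effector(steps="0,0,0,0,0,0,-0.04;0,0,0,0,0,0,-0.07;0,0,0,0,0,0,-0.095;0,0,0,0,0,0,-0.107;0,0,0,0,0,0,-0.108")

```text
clock: 16.7
position: [0.5815, 0.0881, 0.1793]
tool_rot: [-3.142, -0.0, 1.699]
force: [0.4, 0.0, -4.1]
grip_width: 0.0077
finger_force: 97.6
```

>>> drive_effector(steps="0,0,0,0,0,0,0;0,0,0,0,0,0,0;0,0,0,0,0,0,0;0,0,0,0,0,0,0")

```text
clock: 17.2
position: [0.5815, 0.0881, 0.1793]
tool_rot: [-3.142, 0.0, 1.699]
force: [-0.7, -0.2, -4.7]
grip_width: 0.0079
finger_force: 97.6
```

```bash
python3 shot.py k
```

Run:
```python
from h import *
w=cv2.imread("pics/k.png"); s=bot.grab_frame("side");c=bot.grab_frame("scene"); cv2.imwrite("pics/ks.png",s);cv2.imwrite("pics/kc.png",c)
r=lambda i:cv2.resize(i,(300,300),interpolation=cv2.INTER_CUBIC)
cv2.imwrite("pics/kk.png",np.vstack([np.hstack([r(s[140:260,230:350]),r(c[110:240,260:390])]),cv2.resize(w[:,:],(600,300)[:2])[:300]]))
```

```text
17.25 [0.58145834 0.08812595 0.17929182] [-3.14156081e+00  5.03739720e-05  1.69928837e+00] 0.001645567625904174
```

View pics/kk.png

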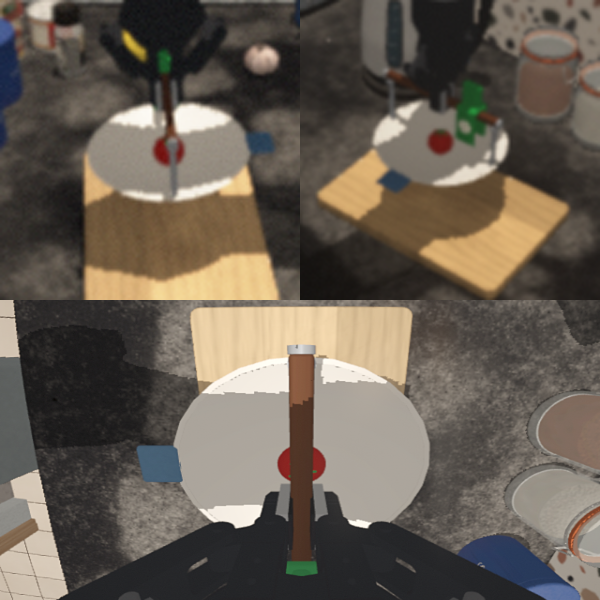

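The lip faces the robot-side edge, the bar is parallel to the board's long side, the tomato is centred under the bar, and the marker hangs clear of the fingers. Handing in.

```bash
python3 -c "
from workcell import bot; print(bot.job_done())"
```

```text
the job is handed in; nothing more can be done
None
```

I hung the marker on the bar, lifted the dish about 8 cm and turned it so the lip faces the robot-side edge, still held over the board's middle with the tomato centred; I handed it in just after 17 s on the clock, and no verdict was returned.

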